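Lay out a pocket-screwed cabinet face frame

TASK

Lay out this small cabinet face frame flat on the bench, pocket holes up, ready for glue and screws, leaving the tools around it alone. The left stile is already clamped down; seen from the robot, lay the three rails square to it on its right, the widest with its outer edge level with the stile's near end, the medium one with its outer edge level with the stile's far end, and the narrowest midway between those two. Lay the loose stile on the bench along the rails' right-hand ends, parallel to the clamped stile and level with it at both ends, and leave a gap of about 10 mm for the glue brush at every joint.

Things in the scene. Friction and masses are not known exactly. Their poses are not given: they have to be found in the camera images.
- stile_left: Fixed oak strip 260 x 45 x 20 thick (mm), flat on the bench, each end held by a toggle clamp with red grip on a plywood block; the clamps lie in line with it, from 25 mm inside each end to 110 mm beyond, 50 wide, up to 58 high. Origin: centre of the strip's underside; x along it to its far end (away from the robot, within 0.2 rad of world x), y to its left, z up; the frame goes on its right (-y).
- stile_right: The loose stile: a plain red-brown oak strip without holes, 260 long x 45 wide x 20 thick (mm), lying flat on the bench, either way round alike. Origin: centre of its underside; x along its length, y across its width, z up. 100 to 230 g.
- rail_wide: Loose red-brown oak rail, a flat strip 130 long x 62 wide x 20 thick (mm), lying flat on the bench: two dark pocket-screw slots side by side in its upper face near each end; the same either way round. Origin: centre of its underside; x along its length, y across its width, z up. 35 to 155 g.
- rail_medium: Loose red-brown oak rail, a flat strip 130 long x 45 wide x 20 thick (mm), lying flat on the bench: two dark pocket-screw slots side by side in its upper face near each end; the same either way round. Origin: centre of its underside; x along its length, y across its width, z up. 35 to 155 g.
- rail_narrow: Loose red-brown oak rail, a flat strip 130 long x 30 wide x 20 thick (mm), lying flat on the bench: one dark pocket-screw slot in its upper face near each end; the same either way round. Origin: centre of its underside; x along its length, y across its width, z up. 35 to 155 g.
- glue: Bystander, to be left alone: white glue bottle with orange cap, standing, 60 across, 170 high (mm). Origin: centre of its underside.
- bin: Bystander, to be left alone: yellow open plastic bin of screws, 120 x 100 x 60 high (mm). Origin: centre of its underside.
- tape: Bystander, to be left alone: yellow tape measure lying flat, 75 x 70 x 38 high (mm). Origin: centre of its underside.
Not all that is in view belongs to the job. What is shaped like the rail_narrow but turquoise or white is not meant.

How it is judged (in metres and radians):
At the end, for the whole second after the job is handed in: All flat, pockets up, at rest, square within 0.12 rad: outer rails' outer edges level with the clamped stile's ends within 11 mm, narrow rail midway between them within 15 mm, loose stile's ends level with the clamped one's within 12 mm, the gap between each rail and each stile 10 mm within 9.5 mm (x of rail_wide in the frame of stile_left between -0.11 and -0.088 m and y of rail_wide in the frame of stile_left between -0.107 and -0.088 m and angle between the x axis of each of rail_wide, rail_medium, rail_narrow and the y axis of stile_left, either way round below 0.12 rad and angle between each of rail_wide, rail_medium, rail_narrow, stile_right's own z axis and vertical below 0.06 rad and height (world z) of each of rail_wide, rail_medium, rail_narrow, stile_right below 0.005 m and linear speed of each of rail_wide, rail_medium, rail_narrow, stile_right below 0.02 m/s and angular speed of each of rail_wide, rail_medium, rail_narrow, stile_right below 0.1 rad/s and x of rail_medium in the frame of stile_left between 0.0965 and 0.1185 m and y of rail_medium in the frame of stile_left between -0.107 and -0.088 m and x of rail_narrow in the frame of stile_left between -0.0065 and 0.0235 m and y of rail_narrow in the frame of stile_left between -0.107 and -0.088 m and x of stile_right in the frame of stile_left between -0.012 and 0.012 m and y of stile_right in the frame of stile_left between -0.214 and -0.176 m and angle between the x axis of stile_right and the x axis of stile_left, either way round below 0.12 rad and (y of rail_wide in the frame of stile_right between 0.088 and 0.107 m or y of rail_wide in the frame of stile_right between -0.107 and -0.088 m) and (y of rail_medium in the frame of stile_right between 0.088 and 0.107 m or y of rail_medium in the frame of stile_right between -0.107 and -0.088 m) and (y of rail_narrow in the frame of stile_right between 0.088 and 0.107 m or y of rail_narrow in the frame of stile_right between -0.107 and -0.088 m)); the robot touches nothing.
It fails at once if the glue bottle is disturbed (distance of glue from where it was at the start of the episode above 0.025 m).
It fails at once if the screw bin is disturbed (distance of bin from where it was at the start of the episode above 0.025 m).
It fails at once if the tape measure is disturbed (distance of tape from where it was at the start of the episode above 0.025 m).
It also fails if it takes over 99 s, if anything falls off the work surface, if the arm or the gripper's body presses on something with over 40 N, if the wrist force passes 120 N, or if a joint passes its speed limit or range.

ROBOT

A 6-joint arm with a two-finger parallel gripper is mounted at the origin on the work surface. World frame = base frame: x ahead of the robot, y to its left, z up, the work surface at z = 0. Lengths are in mm, angles in degrees, forces in N, time in s.
With the tool pointing down it reaches from about 350 to 850 mm from the base axis. Payload 8.1 kg.
Tool frame: the origin (TCP) lies at the very end of the fingers, on their centre line; the grasp point (between the pads) lies 19 mm behind it (r.grasp_offset is the distance from the TCP to the grasp point, in mm); z points along the fingers, y is the line along which they close (so a half turn about z gives the same grasp; the last joint's range is limited). The gripper opens to 85 mm and grips with 20 to 120 N. Pads are 22 mm wide; open, the fingers measure 114 mm over their backs; the gripper's body (76 mm by 85 mm) begins 54 mm behind the grasp point. The pads swing forward as they close: fully open they stand 13 mm farther back than shut.
Start: joints at [-68.892, 7.471, 85.268, -0, 87.261, -4.893], TCP at [263.05, -539.268, 231.292] pointing down, gripper open.
Joint ranges: [-169.43, 169.43], [-51.17, 129.36], [1.28, 143.12], [-76.62, 256.62], [0, 156.53], [-152.29, 152.29]. Speed limits (degrees/s): [136.94, 136.94, 159.86, 180, 180, 180].

INTERFACE

Orientations are given as [roll, pitch, yaw] about the fixed x, y, z axes, in that order (R = Rz(yaw) Ry(pitch) Rx(roll)).
In Python, from bench import r gives the robot as it stands.
- The arm moves only by the tool carry_out, never from a script. Its argument "commands" is a list of rows, each an object with "jaw": the finger opening in m, from 0 to 0.0854; "translation": the shift along the tool's x, y, z in m, a list of three; "spin": the turn about the tool's z in rad. A call has exactly 8 rows; each row shifts and turns the commanded pose from where the row before left it, along the tool's axes as they then stand; what a row does not reach is not made up. A row lasts 1/12 s, in which the tool goes at most 41.7 mm and 7.16 degrees, less where a joint would pass 70% of its speed; a pose out of reach is approached as far as the arm can. A call is refused whole if a number of a shift passes 0.0417 or a number of a turn 0.125, either way. A call with a gripper value outside its range is refused whole. The fingers move at their own pace and stop on an object; "squeeze" is the grip in N (left out, the last holds). Time passes only in rows, so rows that do not move let the fingers close, or fill a call up. It gives the time, the measured TCP pose, the force, the opening and the grip force at its end, in the units of the state.
- r.sense(): the state, without advancing time (a new reading comes with each control period).
- r.snapshot(name): name is "side" or "top"; returns a dict with "pixels" (384x512x3 uint8, blue, green, red), "K" (3x3 intrinsics, pixels), "extrinsics" (4x4, takes a point from camera to world coordinates). Camera axes: x right, y down, z forward; pixel columns grow to the right and rows downward; lengths in mm; the calibration is good to about 2 mm. A picture is of the moment at which its call begins. There is no depth.
- r.hand_in(): hands the job in; it is judged then, once.
Trained networks look in a picture, given as the dict that the camera call returned (one of the last four; its "shot" number tells which), for a name from the list of things; names that differ only in an ending like _2 or _b are one class to them, and where a whole thing is asked for, a point or a joint stands for the part that bears it (a point fixed in the world has none). Each returns a list of dicts, best first, with "score" (0 to 1); they miss things now and then, are a little off and sometimes report something else, mostly with a low value. They report only what shows in the picture. A call takes as long as a camera call. They do not tell look-alikes from the thing itself.
- r.spot_in(picture, target): "xy" ([column, row] in pixels, amid what is visible of it).
- r.regions_of(picture, target): "pixels" (384x512 bool, what is visible of it) and "xy" ([column, row] in pixels, amid what is visible of it).
- r.landmark_of(picture, target): "xy" ([column, row] in pixels: a listed point, or the origin of a listed thing).
The state is a dict: "time": time; "joint_pos": joint angles; "qd": joint speeds; "joint_efforts": joint torques, N m; "tool_pos": TCP position; "tcp_rot": TCP orientation; "ft_force": force on the tool from outside, world axes, zero at the start; "wrist_torque": the same for the moment, N m; "finger_gap": finger opening in mm; "grip_force": force on a finger pad.
Only numpy, scipy, OpenCV 4.12 (cv2) and the standard library are available. Lean on these libraries where they do the work, as an engineer would, in place of code of your own. Each camera call takes 0.05 s, during which the arm holds its last target. There are 200 camera calls.

## Working session

There is one attempt and no reset: what is moved stays moved. The work goes in short steps, Python scripts to look and compute and a tool call to move; the robot and the scene stay as the last step left them, time stands still between calls to the robot, and variables do not carry over. Pictures are saved under pics/ and viewed, at most 14 in all, crops included, and the job is handed in when it is done.

Besides the shell and the picture viewer there is one more tool, called after "Call:" as name([rows], argument=value, ...), one row to a line, values as JSON. carry_out: Moves the arm, as the interface text tells. Its arguments: {"type":"object","properties":{"commands":{"type":"array","items":{"type":"object","properties":{"jaw":{"type":"number"},"translation":{"type":"array","items":{"type":"number"}},"spin":{"type":"number"}}}},"squeeze":{"type":"number"}},"required":["commands"]}

```bash
ls; mkdir -p pics; cat > h.py <<'E'
import numpy as np, cv2
from bench import r
def px2w(p,uv,z):
    K,E=np.array(p["K"]),np.array(p["extrinsics"])
    d=E[:3,:3]@np.linalg.solve(K,[uv[0],uv[1],1.]); o=E[:3,3]
    return o+d*(z-o[2])/d[2]
def rect(p,mask,z):
    c=max(cv2.findContours(mask.astype(np.uint8),cv2.RETR_EXTERNAL,cv2.CHAIN_APPROX_NONE)[0],key=cv2.contourArea)
    w=np.array([px2w(p,q[0],z)[:2] for q in c],np.float32)
    (x,y),(a,b),t=cv2.minAreaRect(w)
    if a<b: a,b,t=b,a,t+90
    return [round(float(v),1) for v in (x,y,a,b,(t+90)%180-90)]
E
python3 - <<'E'
from h import *
for n in("top","side"):
    p=r.snapshot(n); cv2.imwrite(f"pics/{n}0.png",p["pixels"])
    print(n,np.array(p["K"]).round(1).tolist(),np.array(p["extrinsics"]).round(3).tolist())
    for t in "stile_left stile_right rail_wide rail_medium rail_narrow glue bin tape".split():
        for d in r.regions_of(p,t)[:3]:
            print(t,round(d["score"],2),np.round(d["xy"]).tolist(),rect(p,d["pixels"],20) )
print(r.sense())
E
```

```text
pics
top [[476.6, 0.0, 260.4], [0.0, 476.6, 193.4], [0.0, 0.0, 1.0]] [[-0.002, -0.996, 0.084, 409.681], [-1.0, 0.002, 0.009, 3.141], [-0.009, -0.084, -0.996, 1346.65], [0.0, 0.0, 0.0, 1.0]]
stile_left 0.61 [226.0, 174.0] [586.1, 120.1, 478.0, 54.5, 10.2]
stile_right 0.79 [410.0, 222.0] [439.2, -400.7, 259.3, 50.3, -9.1]
rail_wide 0.7 [161.0, 183.0] [550.7, 296.9, 130.7, 66.4, 9.7]
rail_medium 0.63 [372.0, 192.0] [528.2, -290.4, 132.8, 51.4, 11.5]
rail_narrow 0.72 [161.0, 247.0] [374.7, 295.1, 124.2, 30.6, 1.0]
rail_narrow 0.7 [109.0, 215.0] [449.1, 430.3, 131.1, 36.9, -24.4]
rail_narrow 0.64 [113.0, 285.0] [275.7, 418.5, 128.4, 34.9, -6.9]
glue 0.68 [118.0, 123.0] [721.2, 417.7, 108.2, 60.6, 53.0]
bin 0.96 [368.0, 112.0] [750.8, -288.0, 137.9, 118.2, 7.0]
tape 0.95 [168.0, 108.0] [761.8, 285.3, 86.6, 80.0, -17.6]
side [[400.2, 0.0, 255.3], [0.0, 400.2, 194.1], [0.0, 0.0, 1.0]] [[-0.928, -0.255, 0.274, 150.743], [-0.374, 0.62, -0.69, 907.516], [0.006, -0.742, -0.671, 940.832], [0.0, 0.0, 0.0, 1.0]]
stile_left 0.62 [221.0, 224.0] [588.3, 126.8, 482.3, 80.3, 10.2]
stile_right 0.76 [309.
[... 654 characters left out ...]
.2, 45.4, 0.2]
{'time': 0.9, 'joint_pos': array([-6.88910891e+01,  7.47214670e+00,  8.52679926e+01,  1.66219329e-04,
        8.72622043e+01, -4.89167214e+00]), 'qd': array([0.09380793, 0.07435353, 0.0495988 , 0.08430622, 0.01805526,
       0.10909289]), 'joint_efforts': array([ 1.23502203e-03, -5.69320786e+01, -5.00870705e+01,  7.99454881e-06,
        1.16617855e-03,  3.51047822e-05]), 'tool_pos': array([ 263.06061294, -539.25283343,  231.28014252]), 'tcp_rot': array([-1.79997679e+02, -3.65276567e-04,  2.60005751e+01]), 'ft_force': array([ 0.11661833, -0.2549322 ,  0.04744607]), 'wrist_torque': array([-0.0200376 , -0.02341421, -0.0277037 ]), 'grip_force': 0.0, 'finger_gap': 85.5015468459008}
```

View pics/top0.png

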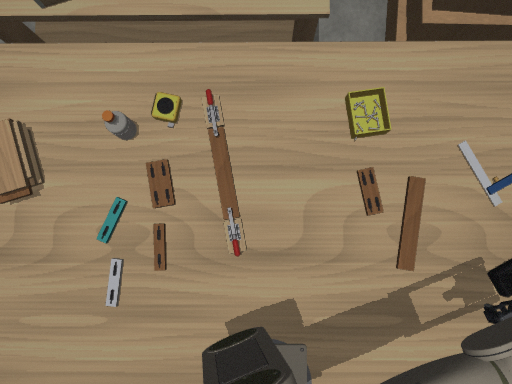

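View pics/side0.png

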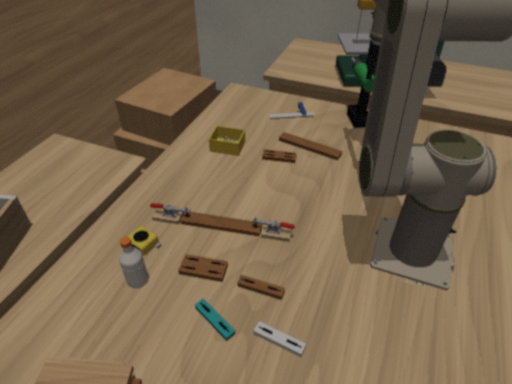

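The top view shows wide rail (161,183), brown narrow rail (160,247), medium rail (370,191), loose stile (411,223) and clamped stile (225,175). The turquoise (112,220) and white (114,282) strips are decoys. Next I fit exact poses with box models.

```bash
cat >> h.py <<'E'
from scipy.optimize import minimize
DIM=dict(stile_right=(260,45),rail_wide=(130,62),rail_medium=(130,45),rail_narrow=(130,30),stile_left=(260,45))
def proj(p,P):
    E=np.linalg.inv(np.array(p["extrinsics"])); q=(E[:3,:3]@P.T).T+E[:3,3]; q=(np.array(p["K"])@q.T).T
    return q[:,:2]/q[:,2:]
def model(p,n,s):
    L,W=DIM[n]; t=np.radians(s[2]); R=np.array([[np.cos(t),-np.sin(t)],[np.sin(t),np.cos(t)]])
    c=np.array([[a*L/2,b*W/2] for a in(-1,1) for b in(-1,1)])@R.T+s[:2]
    P=np.vstack([np.c_[c,np.zeros(4)],np.c_[c,np.full(4,20)]])
    h=cv2.convexHull(proj(p,P).astype(np.float32))[:,0]
    k=4; m=np.zeros((384*k,512*k),np.uint8)
    cv2.fillPoly(m,[np.round((h*k+(k-1)/2)*16).astype(np.int32)],255,shift=4)
    return cv2.resize(m,(512,384),interpolation=cv2.INTER_AREA)/255.
def fit(shots,n,s0):
    "shots: [(picture,mask)]"
    f=lambda s:sum(np.abs(model(p,n,s)-m).sum() for p,m in shots)
    s0=np.array(s0,float)
    b=minimize(f,s0,method="Nelder-Mead",options=dict(initial_simplex=np.vstack([s0,s0+[8,0,0],s0+[0,8,0],s0+[0,0,6]]),xatol=.05,fatol=.5))
    return b.x.round(1),round(b.fun,1),round(sum(m.sum() for _,m in shots))
def find(p,n,near):
    "region nearest to a rough place, with its rectangle"
    c=[(d,rect(p,d["pixels"],20)) for d in r.regions_of(p,n)]
    c=[(np.hypot(q[0]-near[0],q[1]-near[1]),d,q) for d,q in c]
    if not c: return None
    return min(c,key=lambda t:t[0])[1:]
E
python3 - <<'E'
from h import *
near=dict(stile_right=(439,-400),rail_wide=(550,297),rail_medium=(528,-290),rail_narrow=(375,295))
pt,ps=r.snapshot("top"),r.snapshot("side")
for n,a in near.items():
    g=[(p,*find(p,n,a)) for p in(pt,ps)]
    for k in ([g[0]],[g[1]],g):
        print(n,*fit([(p,d["pixels"]) for p,d,q in k],n,[*g[0][2][:2],g[0][2][4]]))
c=cv2.resize(pt["pixels"][80:265,180:265],None,fx=3.2,fy=3.2,interpolation=cv2.INTER_CUBIC)
d=cv2.resize(ps["pixels"][190:250,140:305],None,fx=3.2,fy=3.2,interpolation=cv2.INTER_CUBIC)
o=np.zeros((592,800,3),np.uint8);o[:c.shape[0],:c.shape[1]]=c;o[:d.shape[0],272:272+d.shape[1]]=d
cv2.imwrite("pics/stile.png",o)
for p in(pt,ps):
    for d in r.landmark_of(p,"stile_left")[:1]: print(d["score"],px2w(p,d["xy"],0))
E
```

```text
stile_right [ 437.4 -403.6   -9.6] 90.3 1779
stile_right [ 437.3 -399.2   -9.4] 67.2 650
stile_right [ 438.2 -403.3   -9.5] 172.5 2429
rail_wide [551.4 297.5   9.6] 52.6 1080
rail_wide [ 2073.6 -2408.    585.2] 647.0 647
rail_wide [551.3 297.6   9.7] 1709.7 1727
rail_medium [ 527.9 -291.6   11.8] 38.8 861
rail_medium [ 529.1 -289.6   11.4] 50.0 336
rail_medium [ 528.3 -290.7   12.1] 96.9 1197
rail_narrow [374.1 297.8   0.9] 34.8 590
rail_narrow [374.2 299.6   2.3] 37.4 632
rail_narrow [374.5 298.4   2. ] 91.3 1222
0.57 [584.16808124 105.74763689   0.        ]
0.92 [586.1983086  126.18774678   0.        ]
```

View pics/stile.png

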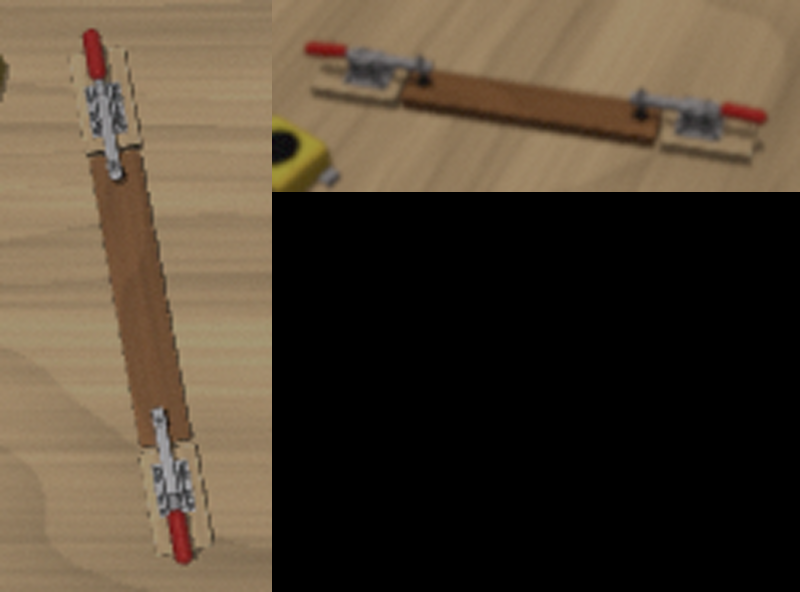

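The crop shows the clamped stile's ends clearly, far end at crop (92..142,154) and near end at (139..190,443). I'll segment the brown and fit it.

```bash
python3 - <<'E'
from h import *
res=[]
for nm in("top","side"):
    p=r.snapshot(nm); im=cv2.GaussianBlur(p["pixels"],(1,1),0).astype(float)
    roi=model(p,"stile_left",[586,122,10.2]); core=roi>.99
    inner=cv2.erode(core.astype(np.uint8),np.ones((5,5)))>0
    med=np.median(im[inner],0)
    ring=cv2.dilate((roi>0).astype(np.uint8),np.ones((9,9)))>0
    bg=np.array([np.median(im[ring&(roi==0)],0)])[0]
    t=((im-bg)@(med-bg))/((med-bg)@(med-bg))
    m=((t>.5)&ring).astype(np.uint8)
    n,l,s,_=cv2.connectedComponentsWithStats(m); m=(l==1+np.argmax(s[1:,4])).astype(np.uint8)
    m=cv2.morphologyEx(m,cv2.MORPH_CLOSE,np.ones((5,5)))
    print(med,bg,m.sum(),rect(p,m>0,20)); res.append((p,m))
    print(nm,*fit([(p,m)],"stile_left",[586,122,10.2]))
    v=p["pixels"].copy(); cv2.drawContours(v,cv2.findContours(m,0,2)[0],-1,(0,255,0),1); cv2.imwrite(f"pics/m{nm}.png",v)
print(*fit(res,"stile_left",[586,122,10.2]))
E
```

```text
[ 54.  79. 111.] [102. 133. 155.] 1628 [585.7, 119.2, 288.2, 49.4, 10.1]
top [583.2 119.6  10.2] 107.4 1628
[ 42.  70. 104.] [ 93. 123. 146.] 1311 [585.5, 124.0, 300.5, 77.7, 9.7]
side [588.8 122.7  10.1] 200.1 1311
[582.9 119.8  10.3] 321.0 2939
```

```bash
python3 - <<'E'
from h import *
p=r.snapshot("top")
c=np.array([px2w(p,((x+.5)/3.2-.5+180,(y+.5)/3.2-.5+80),20)[:2] for x,y in((92,155),(142,153),(139,445),(190,440))])
print(c.round(1).tolist(), c.mean(0).round(1), np.linalg.norm(c[:2].mean(0)-c[2:].mean(0)))
im=p["pixels"].astype(float)
# profile along the strip, off its axis, at z=20, to find the ends
t=np.radians(10.2);u=np.array([np.cos(t),np.sin(t)]);v=np.array([-u[1],u[0]])
for o in(-16,-13,13,16):
    s=np.arange(-150,151,3.); P=np.array([[*( [583.5,119.6]+a*u+o*v),20] for a in s])
    q=proj(p,P).astype(np.float32)
    g=cv2.remap(p["pixels"],q[:,:1],q[:,1:],cv2.INTER_LINEAR)[:,0].astype(int)
    print(o,"near",list(zip(s[:16].astype(int).tolist(),g[:16,2].tolist())),"far",list(zip(s[-16:].astype(int).tolist(),g[-16:,2].tolist())))
o=np.arange(-36,37,3.)
for a in(-70,0,70):
    q=proj(p,np.array([[*([583.5,119.6]+a*u+b*v),20] for b in o])).astype(np.float32)
    g=cv2.remap(p["pixels"],q[:,:1],q[:,1:],cv2.INTER_LINEAR)[:,0].astype(int)
    print("across",a,list(zip(o.astype(int).tolist(),g[:,2].tolist())))
E
```

```text
[[707.4, 161.9], [709.1, 117.7], [451.2, 119.0], [455.5, 74.7]] [580.8 118.3] 258.4990771003283
-16 near [(-150, 146), (-147, 153), (-144, 153), (-141, 156), (-138, 155), (-135, 140), (-132, 87), (-129, 110), (-126, 110), (-123, 110), (-120, 111), (-117, 110), (-114, 111), (-111, 112), (-108, 113), (-105, 110)] far [(105, 108), (108, 107), (111, 108), (114, 109), (117, 108), (120, 106), (123, 109), (126, 109), (129, 72), (132, 71), (135, 148), (138, 153), (141, 151), (144, 151), (147, 144), (150, 129)]
-13 near [(-150, 131), (-147, 157), (-144, 157), (-141, 158), (-138, 149), (-135, 148), (-132, 82), (-129, 109), (-126, 111), (-123, 111), (-120, 110), (-117, 113), (-114, 111), (-111, 112), (-108, 112), (-105, 110)] far [(105, 111), (108, 111), (111, 112), (114, 111), (117, 111), (120, 111), (123, 113), (126, 116), (129, 77), (132, 94), (135, 146), (138, 156), (141, 156), (144, 134), (147, 112), (150, 81)]
13 near [(-150, 132), (-147, 157), (-144, 159), (-141, 160), (-138, 159), (-135, 136), (-132, 100), (-129, 120), (-126, 119), (-123, 117), (-120, 117), (-117, 117), (-114, 114), (-1
[... 811 characters left out ...]
), (6, 113), (9, 112), (12, 113), (15, 112), (18, 114), (21, 117), (24, 157), (27, 161), (30, 161), (33, 159), (36, 159)]
across 0 [(-36, 147), (-33, 147), (-30, 148), (-27, 149), (-24, 115), (-21, 93), (-18, 106), (-15, 109), (-12, 109), (-9, 104), (-6, 104), (-3, 110), (0, 112), (3, 111), (6, 109), (9, 108), (12, 106), (15, 108), (18, 117), (21, 117), (24, 116), (27, 151), (30, 153), (33, 152), (36, 149)]
across 70 [(-36, 162), (-33, 162), (-30, 161), (-27, 160), (-24, 109), (-21, 98), (-18, 100), (-15, 109), (-12, 116), (-9, 111), (-6, 112), (-3, 115), (0, 115), (3, 111), (6, 110), (9, 107), (12, 107), (15, 109), (18, 108), (21, 110), (24, 133), (27, 151), (30, 150), (33, 149), (36, 151)]
```

Call:
carry_out([
  {"translation": [0,0,0.016],"spin": 0.0775,"jaw": 0.085},
  {"translation": [0,0,0.016],"spin": 0.0775,"jaw": 0.085},
  {"translation": [0,0,0.016],"spin": 0.0775,"jaw": 0.085},
  {"translation": [0,0,0.016],"spin": 0.0775,"jaw": 0.085},
  {"translation": [0,0,0.016],"spin": 0.0775,"jaw": 0.085},
  {"translation": [0,0,0.016],"spin": 0.0775,"jaw": 0.085},
  {"translation": [0,0,0.016],"spin": 0.0775,"jaw": 0.085},
  {"translation": [0,0,0.016],"spin": 0.0775,"jaw": 0.085},
], squeeze=60)

```text
time: 2.32
tool_pos: [263.1, -539.3, 102.6]
tcp_rot: [180.0, -0.0, -9.7]
ft_force: [0.4, 0.5, -0.6]
finger_gap: 85.6
grip_force: 0.0
```

Call:
carry_out([
  {"translation": [0.0187,-0.0204,0],"spin": 0,"jaw": 0.085},
  {"translation": [0.0187,-0.0204,0],"spin": 0,"jaw": 0.085},
  {"translation": [0.0187,-0.0204,0],"spin": 0,"jaw": 0.085},
  {"translation": [0.0187,-0.0204,0],"spin": 0,"jaw": 0.085},
  {"translation": [0.0187,-0.0204,0],"spin": 0,"jaw": 0.085},
  {"translation": [0.0187,-0.0204,0],"spin": 0,"jaw": 0.085},
  {"translation": [0.0187,-0.0204,0],"spin": 0,"jaw": 0.085},
  {"translation": [0.0187,-0.0204,0],"spin": 0,"jaw": 0.085},
])

```text
time: 2.98
tool_pos: [438.6, -402.2, 103.4]
tcp_rot: [180.0, -0.0, -9.5]
ft_force: [0.1, -0.4, 0.2]
finger_gap: 85.1
grip_force: 0.0
```

Call:
carry_out([
  {"translation": [0,0,0.015],"spin": 0,"jaw": 0.085},
  {"translation": [0,0,0.015],"spin": 0,"jaw": 0.085},
  {"translation": [0,0,0.015],"spin": 0,"jaw": 0.085},
  {"translation": [0,0,0.015],"spin": 0,"jaw": 0.085},
  {"translation": [0,0,0.015],"spin": 0,"jaw": 0.085},
  {"translation": [0,0,0.014],"spin": 0,"jaw": 0.085},
  {"translation": [0,0,0.007],"spin": 0,"jaw": 0.085},
  {"translation": [0,0,0.004],"spin": 0,"jaw": 0.085},
])

```text
time: 3.65
tool_pos: [436.9, -402.4, 1.8]
tcp_rot: [-179.9, 0.1, -9.5]
ft_force: [0.1, 0.1, -0.7]
finger_gap: 84.9
grip_force: 0.0
```

Call:
carry_out([
  {"translation": [0,0,0],"spin": 0,"jaw": 0.03},
  {"translation": [0,0,0],"spin": 0,"jaw": 0.03},
  {"translation": [0,0,0],"spin": 0,"jaw": 0.03},
  {"translation": [0,0,0],"spin": 0,"jaw": 0.03},
  {"translation": [0,0,0],"spin": 0,"jaw": 0.03},
  {"translation": [0,0,0],"spin": 0,"jaw": 0.03},
  {"translation": [0,0,0],"spin": 0,"jaw": 0.03},
  {"translation": [0,0,0],"spin": 0,"jaw": 0.03},
])

```text
time: 4.32
tool_pos: [438.4, -404.0, 4.8]
tcp_rot: [179.9, -0.1, -9.5]
ft_force: [-0.9, 0.2, 6.0]
finger_gap: 43.4
grip_force: 63.2
```

Call:
carry_out([
  {"translation": [0,0,-0.01],"spin": -0.043,"jaw": 0.03},
  {"translation": [0,0,-0.01],"spin": -0.043,"jaw": 0.03},
  {"translation": [0,0,-0.01],"spin": -0.043,"jaw": 0.03},
  {"translation": [0,0,-0.01],"spin": -0.043,"jaw": 0.03},
  {"translation": [0,0,-0.01],"spin": -0.043,"jaw": 0.03},
  {"translation": [0,0,-0.01],"spin": -0.043,"jaw": 0.03},
  {"translation": [0,0,-0.01],"spin": -0.043,"jaw": 0.03},
  {"translation": [0,0,-0.01],"spin": -0.043,"jaw": 0.03},
])

```text
time: 4.98
tool_pos: [437.3, -402.8, 83.5]
tcp_rot: [-180.0, 0.0, 10.3]
ft_force: [0.6, -0.1, -2.2]
finger_gap: 43.6
grip_force: 62.3
```

Call:
carry_out([
  {"translation": [0.0146,-0.0184,0],"spin": 0,"jaw": 0.03},
  {"translation": [0.0146,-0.0184,0],"spin": 0,"jaw": 0.03},
  {"translation": [0.0146,-0.0184,0],"spin": 0,"jaw": 0.03},
  {"translation": [0.0146,-0.0184,0],"spin": 0,"jaw": 0.03},
  {"translation": [0.0146,-0.0184,0],"spin": 0,"jaw": 0.03},
  {"translation": [0.0146,-0.0184,0],"spin": 0,"jaw": 0.03},
  {"translation": [0.0146,-0.0184,0],"spin": 0,"jaw": 0.03},
  {"translation": [0.0146,-0.0184,0],"spin": 0,"jaw": 0.03},
])

```text
time: 5.65
tool_pos: [526.6, -236.3, 83.1]
tcp_rot: [-180.0, 0.0, 10.2]
ft_force: [0.6, -0.3, -1.7]
finger_gap: 43.3
grip_force: 62.4
```

Call:
carry_out([
  {"translation": [0.0146,-0.0184,0],"spin": 0,"jaw": 0.03},
  {"translation": [0.0146,-0.0184,0],"spin": 0,"jaw": 0.03},
  {"translation": [0.0146,-0.0184,0],"spin": 0,"jaw": 0.03},
  {"translation": [0.0146,-0.0184,0],"spin": 0,"jaw": 0.03},
  {"translation": [0.0146,-0.0184,0],"spin": 0,"jaw": 0.03},
  {"translation": [0.0146,-0.0184,0],"spin": 0,"jaw": 0.03},
  {"translation": [0.0146,-0.0184,0],"spin": 0,"jaw": 0.03},
  {"translation": [0.0146,-0.0184,0],"spin": 0,"jaw": 0.03},
])

```text
time: 6.32
tool_pos: [615.5, -70.8, 83.0]
tcp_rot: [-180.0, 0.0, 10.2]
ft_force: [0.4, 0.0, -2.2]
finger_gap: 43.5
grip_force: 62.4
```

```bash
python3 - <<'E'
from h import *
p=r.snapshot("side"); cv2.imwrite("pics/s1.png",p["pixels"]); s=r.sense(); print(s["tool_pos"],s["tcp_rot"],s["ft_force"],s["finger_gap"])
E
```

```text
[617.20273026 -66.88780252  83.24250071] [-1.79880395e+02 -8.18060124e-02  1.02901849e+01] [-1.23296866  2.97569288 -0.93766639] 43.47396935508166
```

View pics/s1.png

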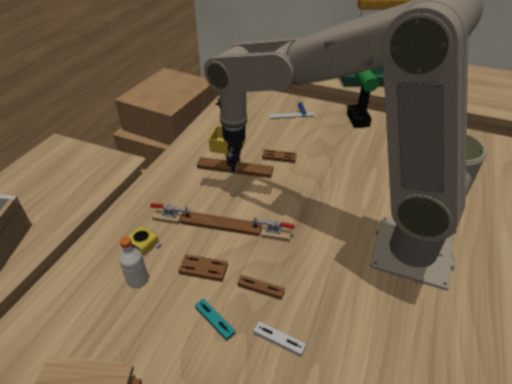

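Side view: the stile hangs level at (235,167), parallel to the clamped one at (225,223). Lowering in two stages.

Call:
carry_out([
  {"translation": [0,0,0.01],"spin": 0,"jaw": 0.03},
  {"translation": [0,0,0.01],"spin": 0,"jaw": 0.03},
  {"translation": [0,0,0.01],"spin": 0,"jaw": 0.03},
  {"translation": [0,0,0.01],"spin": 0,"jaw": 0.03},
  {"translation": [0,0,0.01],"spin": 0,"jaw": 0.03},
  {"translation": [0,0,0.01],"spin": 0,"jaw": 0.03},
  {"translation": [0,0,0],"spin": 0,"jaw": 0.03},
  {"translation": [0,0,0],"spin": 0,"jaw": 0.03},
])

```text
time: 7.03
tool_pos: [614.4, -72.2, 22.0]
tcp_rot: [-180.0, 0.1, 10.2]
ft_force: [-0.2, 0.2, -1.8]
finger_gap: 43.4
grip_force: 62.3
```

Call:
carry_out([
  {"translation": [0.001,0,0.005],"spin": 0,"jaw": 0.03},
  {"translation": [0.001,0,0.005],"spin": 0,"jaw": 0.03},
  {"translation": [0,0,0.004],"spin": 0,"jaw": 0.03},
  {"translation": [0,0,0.003],"spin": 0,"jaw": 0.03},
  {"translation": [0,0,0.002],"spin": 0,"jaw": 0.03},
  {"translation": [0,0,0],"spin": 0,"jaw": 0.03},
  {"translation": [0,0,0],"spin": 0,"jaw": 0.03},
  {"translation": [0,0,0],"spin": 0,"jaw": 0.03},
])

```text
time: 7.7
tool_pos: [617.5, -71.6, 4.8]
tcp_rot: [180.0, -0.0, 10.2]
ft_force: [-4.3, 1.9, 6.0]
finger_gap: 43.5
grip_force: 63.2
```

Call:
carry_out([
  {"translation": [0,0,0],"spin": 0,"jaw": 0.08},
  {"translation": [0,0,0],"spin": 0,"jaw": 0.08},
  {"translation": [0,0,0],"spin": 0,"jaw": 0.08},
  {"translation": [0,0,0],"spin": 0,"jaw": 0.08},
  {"translation": [0,0,0],"spin": 0,"jaw": 0.08},
  {"translation": [0,0,-0.01],"spin": 0,"jaw": 0.08},
  {"translation": [0,0,-0.02],"spin": 0,"jaw": 0.08},
  {"translation": [0,0,-0.03],"spin": 0,"jaw": 0.08},
])

```text
time: 8.37
tool_pos: [614.9, -71.2, 62.2]
tcp_rot: [-179.9, 0.3, 10.2]
ft_force: [0.4, 0.2, 0.3]
finger_gap: 80.2
grip_force: 0.0
```

Call:
carry_out([
  {"translation": [-0.0179,0.0286,-0.002],"spin": 0,"jaw": 0.085},
  {"translation": [-0.0179,0.0286,-0.002],"spin": 0,"jaw": 0.085},
  {"translation": [-0.0179,0.0286,0],"spin": 0,"jaw": 0.085},
  {"translation": [-0.0179,0.0286,0],"spin": 0,"jaw": 0.085},
  {"translation": [-0.0179,0.0286,0],"spin": 0,"jaw": 0.085},
  {"translation": [-0.0179,0.0286,0],"spin": 0,"jaw": 0.085},
  {"translation": [-0.0179,0.0286,0],"spin": -0.03,"jaw": 0.085},
  {"translation": [0,0,0],"spin": 0,"jaw": 0.085},
])

```text
time: 9.03
tool_pos: [527.5, -296.5, 69.5]
tcp_rot: [179.8, 0.0, 11.8]
ft_force: [0.1, -0.1, 0.8]
finger_gap: 85.0
grip_force: 0.0
```

Call:
carry_out([
  {"translation": [0,0,0],"spin": 0,"jaw": 0.085},
  {"translation": [0,0,0],"spin": 0,"jaw": 0.085},
  {"translation": [0,0,0],"spin": 0,"jaw": 0.085},
  {"translation": [0,0,0.005],"spin": 0,"jaw": 0.085},
  {"translation": [0,0,0.005],"spin": 0,"jaw": 0.085},
  {"translation": [0,0,0.005],"spin": 0,"jaw": 0.085},
  {"translation": [0,0,0.005],"spin": 0,"jaw": 0.085},
  {"translation": [0,0,0],"spin": 0,"jaw": 0.085},
])

```text
time: 9.7
tool_pos: [528.6, -289.8, 46.3]
tcp_rot: [-179.9, 0.1, 11.9]
ft_force: [-1.3, -0.8, -0.9]
finger_gap: 85.0
grip_force: 0.0
```

```bash
python3 - <<'E'
from h import *
s=r.sense(); print(s["tool_pos"],s["tcp_rot"])
pt,ps=r.snapshot("top"),r.snapshot("side")
near=dict(stile_right=(616,-72),rail_wide=(551,297),rail_narrow=(374,298),rail_medium=(528,-291))
for n,a in near.items():
    for p in(pt,ps):
        g=find(p,n,a)
        if g: print(n,*fit([(p,g[0]["pixels"])],n,[*a,g[1][4]]))
cv2.imwrite("pics/t2.png",pt["pixels"])
E
```

```text
[ 528.59884548 -289.81138633   46.31819535] [-1.79885554e+02  1.12948617e-01  1.19376701e+01]
stile_right [617.9 -72.9  10.3] 81.1 1469
stile_right [619.6 -68.9   9.9] 113.1 822
rail_wide [551.2 298.2  10.4] 42.2 1119
rail_wide [552.2 300.1  10. ] 46.5 1008
rail_narrow [373.6 296.9   1.2] 37.0 563
rail_narrow [375.7 300.1   3.2] 40.2 662
rail_medium [ 526.2 -287.9   12. ] 86.9 297
```

View pics/t2.png

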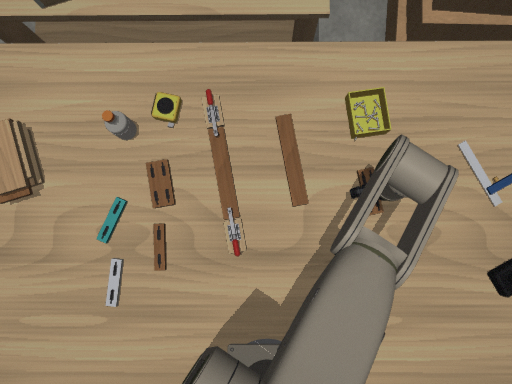

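The top view shows the loose stile parallel at (292,160), level with the clamped one. I compute x'≈+1.6, y'≈-195.5 mm, which is good. Next, grip the medium rail.

Call:
carry_out([
  {"translation": [0,0,0.009],"spin": 0,"jaw": 0.085},
  {"translation": [0,0,0.009],"spin": 0,"jaw": 0.085},
  {"translation": [0,0,0.009],"spin": 0,"jaw": 0.085},
  {"translation": [0,0,0.008],"spin": 0,"jaw": 0.085},
  {"translation": [0,0,0.005],"spin": 0,"jaw": 0.085},
  {"translation": [0,0,0.003],"spin": 0,"jaw": 0.085},
  {"translation": [0,0,0],"spin": 0,"jaw": 0.085},
  {"translation": [0,0,0],"spin": 0,"jaw": 0.085},
])

```text
time: 10.87
tool_pos: [529.5, -290.8, 5.1]
tcp_rot: [-180.0, 0.0, 11.9]
ft_force: [-0.4, -0.5, 0.4]
finger_gap: 85.0
grip_force: 0.0
```

Call:
carry_out([
  {"translation": [0,0,0],"spin": 0,"jaw": 0.03},
  {"translation": [0,0,0],"spin": 0,"jaw": 0.03},
  {"translation": [0,0,0],"spin": 0,"jaw": 0.03},
  {"translation": [0,0,0],"spin": 0,"jaw": 0.03},
  {"translation": [0,0,0],"spin": 0,"jaw": 0.03},
  {"translation": [0,0,0],"spin": 0,"jaw": 0.03},
  {"translation": [0,0,0],"spin": 0,"jaw": 0.03},
  {"translation": [0,0,0],"spin": 0,"jaw": 0.03},
])

```text
time: 11.53
tool_pos: [530.1, -291.3, 6.2]
tcp_rot: [179.9, -0.1, 11.9]
ft_force: [-0.2, -0.6, 5.4]
finger_gap: 43.4
grip_force: 62.7
```

Call:
carry_out([
  {"translation": [0,0,-0.01],"spin": -0.11,"jaw": 0.03},
  {"translation": [0,0,-0.01],"spin": -0.11,"jaw": 0.03},
  {"translation": [0,0,-0.01],"spin": -0.11,"jaw": 0.03},
  {"translation": [0,0,-0.01],"spin": -0.11,"jaw": 0.03},
  {"translation": [0,0,-0.01],"spin": -0.11,"jaw": 0.03},
  {"translation": [0,0,-0.01],"spin": -0.11,"jaw": 0.03},
  {"translation": [0,0,-0.01],"spin": -0.11,"jaw": 0.03},
  {"translation": [0,0,-0.01],"spin": -0.11,"jaw": 0.03},
])

```text
time: 12.2
tool_pos: [529.0, -290.5, 85.2]
tcp_rot: [-179.9, -0.0, 62.6]
ft_force: [0.1, -0.3, -1.6]
finger_gap: 43.4
grip_force: 62.0
```

Call:
carry_out([
  {"translation": [0,0,0],"spin": -0.11,"jaw": 0.03},
  {"translation": [0,0,0],"spin": -0.11,"jaw": 0.03},
  {"translation": [0,0,0],"spin": -0.11,"jaw": 0.03},
  {"translation": [0,0,0],"spin": -0.11,"jaw": 0.03},
  {"translation": [0,0,0],"spin": -0.11,"jaw": 0.03},
  {"translation": [0,0,0],"spin": -0.11,"jaw": 0.03},
  {"translation": [0,0,0],"spin": 0,"jaw": 0.03},
  {"translation": [0,0,0],"spin": 0,"jaw": 0.03},
])

```text
time: 12.87
tool_pos: [529.2, -290.6, 84.8]
tcp_rot: [-180.0, -0.0, 99.9]
ft_force: [-0.4, -0.2, -1.0]
finger_gap: 43.6
grip_force: 62.0
```

Call:
carry_out([
  {"translation": [0.0212,0.0166,0],"spin": 0,"jaw": 0.03},
  {"translation": [0.0212,0.0166,0],"spin": 0,"jaw": 0.03},
  {"translation": [0.0212,0.0166,0],"spin": 0,"jaw": 0.03},
  {"translation": [0.0212,0.0166,0],"spin": 0,"jaw": 0.03},
  {"translation": [0.0212,0.0166,0],"spin": 0,"jaw": 0.03},
  {"translation": [0.0212,0.0166,0],"spin": 0,"jaw": 0.03},
  {"translation": [0.0212,0.0166,0],"spin": 0,"jaw": 0.03},
  {"translation": [0.0212,0.0166,0],"spin": 0,"jaw": 0.03},
])

```text
time: 13.53
tool_pos: [630.6, -99.2, 85.1]
tcp_rot: [-180.0, -0.0, 99.9]
ft_force: [0.5, 0.4, 0.3]
finger_gap: 43.6
grip_force: 62.0
```

Call:
carry_out([
  {"translation": [0.0212,0.0166,0],"spin": 0,"jaw": 0.03},
  {"translation": [0.0212,0.0166,0],"spin": 0,"jaw": 0.03},
  {"translation": [0.0212,0.0166,0],"spin": 0,"jaw": 0.03},
  {"translation": [0.0212,0.0166,0],"spin": 0,"jaw": 0.03},
  {"translation": [0.0212,0.0166,0],"spin": 0,"jaw": 0.03},
  {"translation": [0.0212,0.0166,0],"spin": 0,"jaw": 0.03},
  {"translation": [0,0,0],"spin": 0,"jaw": 0.03},
  {"translation": [0,0,0],"spin": 0,"jaw": 0.03},
])

```text
time: 14.2
tool_pos: [706.1, 43.9, 84.8]
tcp_rot: [-180.0, -0.0, 100.1]
ft_force: [-0.5, -0.3, -1.1]
finger_gap: 43.8
grip_force: 62.0
```

Call:
carry_out([
  {"translation": [0,0,0.01],"spin": 0,"jaw": 0.03},
  {"translation": [0,0,0.01],"spin": 0,"jaw": 0.03},
  {"translation": [0,0,0.01],"spin": 0,"jaw": 0.03},
  {"translation": [0,0,0.01],"spin": 0,"jaw": 0.03},
  {"translation": [0,0,0],"spin": 0,"jaw": 0.03},
  {"translation": [0,0,0],"spin": 0,"jaw": 0.03},
  {"translation": [0,0,0],"spin": 0,"jaw": 0.03},
  {"translation": [0,0,0],"spin": 0,"jaw": 0.03},
])

```text
time: 14.87
tool_pos: [706.6, 42.1, 46.1]
tcp_rot: [179.9, 0.0, 100.1]
ft_force: [0.1, 0.4, -0.0]
finger_gap: 43.3
grip_force: 62.0
```

Call:
carry_out([
  {"translation": [0,-0.001,0.01],"spin": 0,"jaw": 0.03},
  {"translation": [0,0,0.01],"spin": 0,"jaw": 0.03},
  {"translation": [0,0,0.009],"spin": 0,"jaw": 0.03},
  {"translation": [0,0,0.005],"spin": 0,"jaw": 0.03},
  {"translation": [0,0,0.004],"spin": 0,"jaw": 0.03},
  {"translation": [0,0,0.003],"spin": 0,"jaw": 0.03},
  {"translation": [0,0,0],"spin": 0,"jaw": 0.03},
  {"translation": [0,0,0],"spin": 0,"jaw": 0.03},
])

```text
time: 15.53
tool_pos: [705.0, 42.2, 6.2]
tcp_rot: [-180.0, -0.0, 100.2]
ft_force: [-9.4, 0.4, 15.3]
finger_gap: 43.3
grip_force: 63.8
```

Call:
carry_out([
  {"translation": [0,0,0],"spin": 0,"jaw": 0.08},
  {"translation": [0,0,0],"spin": 0,"jaw": 0.08},
  {"translation": [0,0,0],"spin": 0,"jaw": 0.08},
  {"translation": [0,0,0],"spin": 0,"jaw": 0.08},
  {"translation": [0,0,0],"spin": 0,"jaw": 0.08},
  {"translation": [0,0,-0.01],"spin": 0,"jaw": 0.08},
  {"translation": [0,0,-0.03],"spin": 0,"jaw": 0.08},
  {"translation": [0,0,-0.04],"spin": 0,"jaw": 0.08},
])

```text
time: 16.2
tool_pos: [701.5, 42.1, 80.6]
tcp_rot: [-179.5, -0.1, 100.1]
ft_force: [0.8, -0.5, -0.3]
finger_gap: 80.1
grip_force: 0.0
```

Call:
carry_out([
  {"translation": [0.0199,-0.0076,-0.004],"spin": 0,"jaw": 0.085},
  {"translation": [0.0199,-0.0076,-0.004],"spin": 0,"jaw": 0.085},
  {"translation": [0.0199,-0.0076,-0.004],"spin": 0,"jaw": 0.085},
  {"translation": [0.0199,-0.0076,-0.004],"spin": 0,"jaw": 0.085},
  {"translation": [0.0199,-0.0076,-0.004],"spin": 0,"jaw": 0.085},
  {"translation": [0.0199,-0.0076,0],"spin": 0,"jaw": 0.085},
  {"translation": [0.0199,-0.0076,0],"spin": 0,"jaw": 0.085},
  {"translation": [0.0199,-0.0076,0],"spin": 0,"jaw": 0.085},
])

```text
time: 16.87
tool_pos: [616.8, 189.0, 105.4]
tcp_rot: [179.9, -0.0, 100.1]
ft_force: [-0.4, -0.4, 0.8]
finger_gap: 85.1
grip_force: 0.0
```

Call:
carry_out([
  {"translation": [0.0199,-0.0076,0],"spin": 0,"jaw": 0.085},
  {"translation": [0.0199,-0.0076,0],"spin": 0,"jaw": 0.085},
  {"translation": [0.0199,-0.0076,0],"spin": 0,"jaw": 0.085},
  {"translation": [0.0199,-0.0076,0],"spin": 0,"jaw": 0.085},
  {"translation": [0.0199,-0.0076,0],"spin": 0,"jaw": 0.085},
  {"translation": [0.0199,-0.0076,0],"spin": 0,"jaw": 0.085},
  {"translation": [0,0,0],"spin": 0.1126,"jaw": 0.085},
  {"translation": [0,0,0],"spin": 0.1126,"jaw": 0.085},
])

```text
time: 17.53
tool_pos: [550.6, 299.1, 105.2]
tcp_rot: [180.0, -0.0, 87.1]
ft_force: [0.6, -1.2, 0.5]
finger_gap: 85.1
grip_force: 0.0
```

Call:
carry_out([
  {"translation": [0,0,0],"spin": 0.1126,"jaw": 0.085},
  {"translation": [0,0,0],"spin": 0.1126,"jaw": 0.085},
  {"translation": [0,0,0],"spin": 0.1126,"jaw": 0.085},
  {"translation": [0,0,0],"spin": 0.1126,"jaw": 0.085},
  {"translation": [0,0,0],"spin": 0.1126,"jaw": 0.085},
  {"translation": [0,0,0],"spin": 0.1126,"jaw": 0.085},
  {"translation": [0,0,0],"spin": 0.1126,"jaw": 0.085},
  {"translation": [0,0,0],"spin": 0.1126,"jaw": 0.085},
])

```text
time: 18.2
tool_pos: [551.4, 297.7, 105.2]
tcp_rot: [180.0, -0.0, 35.3]
ft_force: [-0.3, 0.6, 0.4]
finger_gap: 84.8
grip_force: 0.0
```

Call:
carry_out([
  {"translation": [0,0,0.01],"spin": 0.1126,"jaw": 0.085},
  {"translation": [0,0,0.01],"spin": 0.1126,"jaw": 0.085},
  {"translation": [0,0,0.01],"spin": 0.1126,"jaw": 0.085},
  {"translation": [0,0,0.01],"spin": 0.1126,"jaw": 0.085},
  {"translation": [0,0,0.01],"spin": 0,"jaw": 0.085},
  {"translation": [0,0,0],"spin": 0,"jaw": 0.085},
  {"translation": [0,0,0],"spin": 0,"jaw": 0.085},
  {"translation": [0,0,0],"spin": 0,"jaw": 0.085},
])

```text
time: 18.87
tool_pos: [551.6, 297.8, 55.0]
tcp_rot: [-180.0, -0.0, 10.0]
ft_force: [-0.1, 0.4, 0.6]
finger_gap: 84.9
grip_force: 0.0
```

```bash
python3 - <<'E'
from h import *
s=r.sense(); print(s["tool_pos"],s["tcp_rot"])
pt,ps=r.snapshot("top"),r.snapshot("side")
near=dict(stile_right=(618,-72),rail_wide=(551,297),rail_narrow=(374,298),rail_medium=(705,42))
for n,a in near.items():
    for p in(pt,ps):
        g=find(p,n,a)
        if g: print(n,*fit([(p,g[0]["pixels"])],n,[*a,g[1][4]]))
cv2.imwrite("pics/s3.png",ps["pixels"])
cv2.imwrite("pics/t3.png",pt["pixels"])
E
```

```text
[551.58651171 297.76515219  55.04419879] [-1.79988038e+02 -4.27181796e-02  9.97798529e+00]
stile_right [618.7 -72.6  10.6] 91.4 1460
stile_right [615.9 -69.7  10.8] 255.3 679
rail_wide [556.1 271.4  31.4] 820.7 258
rail_wide [551.6 300.9  13.4] 202.8 842
rail_narrow [380.7 300.7 -25.9] 760.1 182
rail_narrow [375.1 299.7   1.5] 65.0 586
rail_medium [704.4  41.5 -79.6] 46.7 808
```

View pics/t3.png

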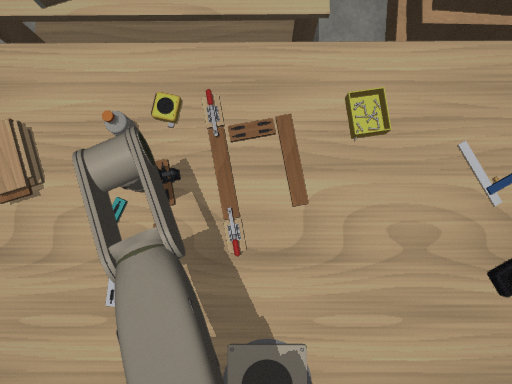

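The top view shows the medium rail square between the stiles at (252,131), x'≈106.8, y'≈-98.5. The gripper is above the wide rail, and I'm gripping it now.

Call:
carry_out([
  {"translation": [0,0,0.012],"spin": 0,"jaw": 0.085},
  {"translation": [0,0,0.012],"spin": 0,"jaw": 0.085},
  {"translation": [0,0,0.012],"spin": 0,"jaw": 0.085},
  {"translation": [0,0,0.008],"spin": 0,"jaw": 0.085},
  {"translation": [0,0,0.005],"spin": 0,"jaw": 0.085},
  {"translation": [0,0,0.003],"spin": 0,"jaw": 0.085},
  {"translation": [0,0,0],"spin": 0,"jaw": 0.085},
  {"translation": [0,0,0],"spin": 0,"jaw": 0.085},
])

```text
time: 20.03
tool_pos: [551.4, 297.6, 2.4]
tcp_rot: [180.0, -0.0, 9.8]
ft_force: [-0.3, 1.0, -0.3]
finger_gap: 84.8
grip_force: 0.0
```

Call:
carry_out([
  {"translation": [0,0,0],"spin": 0,"jaw": 0.045},
  {"translation": [0,0,0],"spin": 0,"jaw": 0.045},
  {"translation": [0,0,0],"spin": 0,"jaw": 0.045},
  {"translation": [0,0,0],"spin": 0,"jaw": 0.045},
  {"translation": [0,0,0],"spin": 0,"jaw": 0.045},
  {"translation": [0,0,0],"spin": 0,"jaw": 0.045},
  {"translation": [0,0,0],"spin": 0,"jaw": 0.045},
  {"translation": [0,0,0],"spin": 0,"jaw": 0.045},
])

```text
time: 20.7
tool_pos: [552.2, 298.1, 3.6]
tcp_rot: [-180.0, -0.1, 9.8]
ft_force: [-0.1, -0.8, 4.7]
finger_gap: 60.4
grip_force: 66.3
```

Call:
carry_out([
  {"translation": [0,0,-0.013],"spin": -0.1126,"jaw": 0.045},
  {"translation": [0,0,-0.013],"spin": -0.1126,"jaw": 0.045},
  {"translation": [0,0,-0.013],"spin": -0.1126,"jaw": 0.045},
  {"translation": [0,0,-0.013],"spin": -0.1126,"jaw": 0.045},
  {"translation": [0,0,-0.013],"spin": -0.1126,"jaw": 0.045},
  {"translation": [0,0,-0.013],"spin": -0.1126,"jaw": 0.045},
  {"translation": [0,0,-0.013],"spin": -0.1126,"jaw": 0.045},
  {"translation": [0,0,-0.013],"spin": -0.1126,"jaw": 0.045},
])

```text
time: 21.37
tool_pos: [550.9, 297.4, 106.6]
tcp_rot: [-180.0, 0.0, 61.8]
ft_force: [1.1, -0.8, -1.0]
finger_gap: 60.4
grip_force: 65.5
```

Call:
carry_out([
  {"translation": [0,0,0],"spin": -0.1126,"jaw": 0.045},
  {"translation": [0,0,0],"spin": -0.1126,"jaw": 0.045},
  {"translation": [0,0,0],"spin": -0.1126,"jaw": 0.045},
  {"translation": [0,0,0],"spin": -0.1126,"jaw": 0.045},
  {"translation": [0,0,0],"spin": -0.1126,"jaw": 0.045},
  {"translation": [0,0,0],"spin": -0.1126,"jaw": 0.045},
  {"translation": [0,0,0],"spin": 0,"jaw": 0.045},
  {"translation": [0,0,0],"spin": 0,"jaw": 0.045},
])

```text
time: 22.03
tool_pos: [551.0, 297.5, 106.0]
tcp_rot: [-180.0, 0.0, 99.9]
ft_force: [0.5, 0.1, -0.6]
finger_gap: 60.9
grip_force: 65.5
```

Call:
carry_out([
  {"translation": [-0.0232,-0.0083,0],"spin": 0,"jaw": 0.045},
  {"translation": [-0.0232,-0.0083,0],"spin": 0,"jaw": 0.045},
  {"translation": [-0.0232,-0.0083,0],"spin": 0,"jaw": 0.045},
  {"translation": [-0.0232,-0.0083,0],"spin": 0,"jaw": 0.045},
  {"translation": [-0.0232,-0.0083,0],"spin": 0,"jaw": 0.045},
  {"translation": [-0.0232,-0.0083,0],"spin": 0,"jaw": 0.045},
  {"translation": [-0.0232,-0.0083,0],"spin": 0,"jaw": 0.045},
  {"translation": [-0.0232,-0.0083,0],"spin": 0,"jaw": 0.045},
])

```text
time: 22.7
tool_pos: [518.1, 102.1, 106.3]
tcp_rot: [180.0, 0.0, 99.9]
ft_force: [0.0, -0.8, -0.2]
finger_gap: 59.8
grip_force: 65.6
```

Call:
carry_out([
  {"translation": [-0.0232,-0.0083,0],"spin": 0,"jaw": 0.045},
  {"translation": [-0.0232,-0.0083,0],"spin": 0,"jaw": 0.045},
  {"translation": [-0.0232,-0.0083,0],"spin": 0,"jaw": 0.045},
  {"translation": [-0.0232,-0.0083,0],"spin": 0,"jaw": 0.045},
  {"translation": [0,0,0.01],"spin": -0.004,"jaw": 0.045},
  {"translation": [0,0,0.01],"spin": 0,"jaw": 0.045},
  {"translation": [0,0,0.01],"spin": 0,"jaw": 0.045},
  {"translation": [0,0,0],"spin": 0,"jaw": 0.045},
])

```text
time: 23.37
tool_pos: [500.2, 6.9, 73.2]
tcp_rot: [-179.8, -0.1, 100.3]
ft_force: [-0.5, -0.3, -1.7]
finger_gap: 60.2
grip_force: 65.5
```

Call:
carry_out([
  {"translation": [0,0,0.01],"spin": 0,"jaw": 0.045},
  {"translation": [0,0,0.01],"spin": 0,"jaw": 0.045},
  {"translation": [0,0,0.01],"spin": 0,"jaw": 0.045},
  {"translation": [0,0,0],"spin": 0,"jaw": 0.045},
  {"translation": [0,0,0],"spin": 0,"jaw": 0.045},
  {"translation": [0,0,0],"spin": 0,"jaw": 0.045},
  {"translation": [0,0,0],"spin": 0,"jaw": 0.045},
  {"translation": [0,0,0],"spin": 0,"jaw": 0.045},
])

```text
time: 24.03
tool_pos: [502.8, 5.9, 47.0]
tcp_rot: [179.9, 0.0, 100.4]
ft_force: [0.5, -0.4, -0.7]
finger_gap: 60.4
grip_force: 65.5
```

Call:
carry_out([
  {"translation": [0,0,0.01],"spin": 0,"jaw": 0.045},
  {"translation": [0,0,0.01],"spin": 0,"jaw": 0.045},
  {"translation": [0,0,0.01],"spin": 0,"jaw": 0.045},
  {"translation": [0,0,0.007],"spin": 0,"jaw": 0.045},
  {"translation": [0,0,0.004],"spin": 0,"jaw": 0.045},
  {"translation": [0,0,0.002],"spin": 0,"jaw": 0.045},
  {"translation": [0,0,0],"spin": 0,"jaw": 0.045},
  {"translation": [0,0,0],"spin": 0,"jaw": 0.045},
])

```text
time: 24.7
tool_pos: [501.8, 6.0, 3.6]
tcp_rot: [-179.9, -0.0, 100.4]
ft_force: [-6.8, 0.1, 9.9]
finger_gap: 60.1
grip_force: 66.8
```

Call:
carry_out([
  {"translation": [0,0,0],"spin": 0,"jaw": 0.085},
  {"translation": [0,0,0],"spin": 0,"jaw": 0.085},
  {"translation": [0,0,0],"spin": 0,"jaw": 0.085},
  {"translation": [0,0,0],"spin": 0,"jaw": 0.085},
  {"translation": [0,0,0],"spin": 0,"jaw": 0.085},
  {"translation": [0,0,-0.01],"spin": 0,"jaw": 0.085},
  {"translation": [0,0,-0.03],"spin": 0,"jaw": 0.085},
  {"translation": [0,0,-0.04],"spin": 0,"jaw": 0.085},
])

```text
time: 25.37
tool_pos: [499.0, 6.3, 81.3]
tcp_rot: [-179.6, -0.1, 100.4]
ft_force: [1.5, -0.7, 0.3]
finger_gap: 85.1
grip_force: 0.0
```

Call:
carry_out([
  {"translation": [0.0222,-0.0052,-0.008],"spin": 0,"jaw": 0.085},
  {"translation": [0.0222,-0.0052,-0.008],"spin": 0,"jaw": 0.085},
  {"translation": [0.0222,-0.0052,-0.008],"spin": 0,"jaw": 0.085},
  {"translation": [0.0222,-0.0052,0],"spin": 0,"jaw": 0.085},
  {"translation": [0.0222,-0.0052,0],"spin": 0,"jaw": 0.085},
  {"translation": [0.0222,-0.0052,0],"spin": 0,"jaw": 0.085},
  {"translation": [0.0222,-0.0052,0],"spin": 0,"jaw": 0.085},
  {"translation": [0.0222,-0.0052,0],"spin": 0,"jaw": 0.085},
])

```text
time: 26.03
tool_pos: [429.0, 174.2, 108.2]
tcp_rot: [179.9, -0.0, 100.4]
ft_force: [-0.6, -0.6, 0.3]
finger_gap: 84.9
grip_force: 0.0
```

Call:
carry_out([
  {"translation": [0.0222,-0.0052,0],"spin": 0,"jaw": 0.085},
  {"translation": [0.0222,-0.0052,0],"spin": 0,"jaw": 0.085},
  {"translation": [0.0222,-0.0052,0],"spin": 0,"jaw": 0.085},
  {"translation": [0.0222,-0.0052,0],"spin": 0,"jaw": 0.085},
  {"translation": [0.0222,-0.0052,0],"spin": 0,"jaw": 0.085},
  {"translation": [0.0222,-0.0052,0],"spin": 0,"jaw": 0.085},
  {"translation": [0,0,0],"spin": 0.108,"jaw": 0.085},
  {"translation": [0,0,0],"spin": 0.108,"jaw": 0.085},
])

```text
time: 26.7
tool_pos: [374.1, 299.9, 108.1]
tcp_rot: [180.0, -0.0, 87.9]
ft_force: [0.9, -0.9, 0.3]
finger_gap: 84.9
grip_force: 0.0
```

Call:
carry_out([
  {"translation": [0,0,0],"spin": 0.108,"jaw": 0.085},
  {"translation": [0,0,0],"spin": 0.108,"jaw": 0.085},
  {"translation": [0,0,0],"spin": 0.108,"jaw": 0.085},
  {"translation": [0,0,0],"spin": 0.108,"jaw": 0.085},
  {"translation": [0,0,0],"spin": 0.108,"jaw": 0.085},
  {"translation": [0,0,0],"spin": 0.108,"jaw": 0.085},
  {"translation": [0,0,0],"spin": 0.108,"jaw": 0.085},
  {"translation": [0,0,0],"spin": 0.108,"jaw": 0.085},
])

```text
time: 27.37
tool_pos: [374.8, 298.7, 108.1]
tcp_rot: [180.0, -0.0, 38.2]
ft_force: [0.8, -0.5, 0.0]
finger_gap: 85.2
grip_force: 0.0
```

Call:
carry_out([
  {"translation": [0,0,0.01],"spin": 0.108,"jaw": 0.085},
  {"translation": [0,0,0.01],"spin": 0.108,"jaw": 0.085},
  {"translation": [0,0,0.01],"spin": 0.108,"jaw": 0.085},
  {"translation": [0,0,0.01],"spin": 0.108,"jaw": 0.085},
  {"translation": [0,0,0.01],"spin": 0.108,"jaw": 0.085},
  {"translation": [0,0,0],"spin": 0.108,"jaw": 0.085},
  {"translation": [0,0,0],"spin": 0,"jaw": 0.085},
  {"translation": [0,0,0],"spin": 0,"jaw": 0.085},
])

```text
time: 28.03
tool_pos: [374.9, 298.8, 57.9]
tcp_rot: [-180.0, -0.0, 1.6]
ft_force: [0.5, 0.3, -0.1]
finger_gap: 84.7
grip_force: 0.0
```

```bash
python3 - <<'E'
from h import *
s=r.sense(); print(s["tool_pos"],s["tcp_rot"])
pt,ps=r.snapshot("top"),r.snapshot("side")
near=dict(stile_right=(618,-72),rail_wide=(502,6),rail_narrow=(374,298),rail_medium=(705,42))
for n,a in near.items():
    for p in(pt,ps):
        g=find(p,n,a)
        if g: print(n,*fit([(p,g[0]["pixels"])],n,[*a,g[1][4]]))
cv2.imwrite("pics/s4.png",ps["pixels"])
cv2.imwrite("pics/t4.png",pt["pixels"])
E
```

```text
[374.85681424 298.77297944  57.93959352] [-1.79980853e+02 -2.90931867e-02  1.55626378e+00]
stile_right [619.4 -73.   10.8] 70.7 1518
stile_right [619.6 -70.2   9.6] 412.9 531
rail_wide [501.1   5.1 -79.6] 40.5 1065
rail_wide [ 2024.7 -2698.    574.8] 502.0 502
rail_narrow [379.7 297.7   1.7] 333.0 263
rail_narrow [373.7 300.7   1.5] 163.6 490
rail_medium [703.8  40.6 -79.3] 41.7 821
rail_medium [704.3  38.7 -76.8] 63.7 393
```

View pics/s4.png

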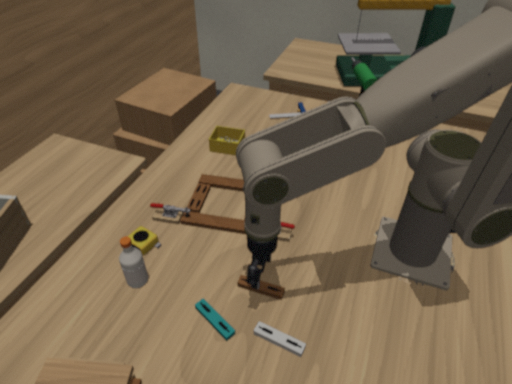

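The side view shows the gripper over the brown narrow rail at (262,287), clear of the decoys. The wide rail is at x'≈-99.7, y'≈-98.3.

Call:
carry_out([
  {"translation": [0,0,0.012],"spin": 0,"jaw": 0.085},
  {"translation": [0,0,0.012],"spin": 0,"jaw": 0.085},
  {"translation": [0,0,0.012],"spin": 0,"jaw": 0.085},
  {"translation": [0,0,0.008],"spin": 0,"jaw": 0.085},
  {"translation": [0,0,0.005],"spin": 0,"jaw": 0.085},
  {"translation": [0,0,0.002],"spin": 0,"jaw": 0.085},
  {"translation": [0,0,0],"spin": 0,"jaw": 0.085},
  {"translation": [0,0,0],"spin": 0,"jaw": 0.085},
])

```text
time: 29.2
tool_pos: [374.9, 298.8, 6.7]
tcp_rot: [-180.0, -0.0, 1.4]
ft_force: [-0.3, -0.3, 0.9]
finger_gap: 85.0
grip_force: 0.0
```

Call:
carry_out([
  {"translation": [0,0,0],"spin": 0,"jaw": 0.015},
  {"translation": [0,0,0],"spin": 0,"jaw": 0.015},
  {"translation": [0,0,0],"spin": 0,"jaw": 0.015},
  {"translation": [0,0,0],"spin": 0,"jaw": 0.015},
  {"translation": [0,0,0],"spin": 0,"jaw": 0.015},
  {"translation": [0,0,0],"spin": 0,"jaw": 0.015},
  {"translation": [0,0,0],"spin": 0,"jaw": 0.015},
  {"translation": [0,0,0],"spin": 0,"jaw": 0.015},
])

```text
time: 29.87
tool_pos: [375.1, 298.9, 6.9]
tcp_rot: [-180.0, -0.1, 1.4]
ft_force: [-0.0, 0.2, 6.1]
finger_gap: 28.5
grip_force: 60.1
```

Call:
carry_out([
  {"translation": [0,0,-0.013],"spin": -0.1076,"jaw": 0.015},
  {"translation": [0,0,-0.013],"spin": -0.1076,"jaw": 0.015},
  {"translation": [0,0,-0.013],"spin": -0.1076,"jaw": 0.015},
  {"translation": [0,0,-0.013],"spin": -0.1076,"jaw": 0.015},
  {"translation": [0,0,-0.013],"spin": -0.1076,"jaw": 0.015},
  {"translation": [0,0,-0.013],"spin": -0.1076,"jaw": 0.015},
  {"translation": [0,0,-0.013],"spin": -0.1076,"jaw": 0.015},
  {"translation": [0,0,-0.013],"spin": -0.1076,"jaw": 0.015},
])

```text
time: 30.53
tool_pos: [374.2, 298.3, 110.4]
tcp_rot: [-180.0, 0.1, 51.0]
ft_force: [0.0, 0.9, -0.0]
finger_gap: 28.5
grip_force: 59.3
```

Call:
carry_out([
  {"translation": [0,0,0],"spin": -0.1076,"jaw": 0.015},
  {"translation": [0,0,0],"spin": -0.1076,"jaw": 0.015},
  {"translation": [0,0,0],"spin": -0.1076,"jaw": 0.015},
  {"translation": [0,0,0],"spin": -0.1076,"jaw": 0.015},
  {"translation": [0,0,0],"spin": -0.1076,"jaw": 0.015},
  {"translation": [0,0,0],"spin": -0.1076,"jaw": 0.015},
  {"translation": [0,0,0],"spin": -0.1076,"jaw": 0.015},
  {"translation": [0,0,0],"spin": -0.1076,"jaw": 0.015},
])

```text
time: 31.2
tool_pos: [374.2, 298.4, 109.8]
tcp_rot: [-179.9, 0.0, 100.3]
ft_force: [0.3, -0.2, 0.0]
finger_gap: 28.4
grip_force: 59.3
```

Call:
carry_out([
  {"translation": [-0.0222,0.0129,0],"spin": 0,"jaw": 0.015},
  {"translation": [-0.0222,0.0129,0],"spin": 0,"jaw": 0.015},
  {"translation": [-0.0222,0.0129,0],"spin": 0,"jaw": 0.015},
  {"translation": [-0.0222,0.0129,0],"spin": 0,"jaw": 0.015},
  {"translation": [-0.0222,0.0129,0],"spin": 0,"jaw": 0.015},
  {"translation": [-0.0222,0.0129,0],"spin": 0,"jaw": 0.015},
  {"translation": [-0.0222,0.0129,0],"spin": 0,"jaw": 0.015},
  {"translation": [-0.0222,0.0129,0],"spin": 0,"jaw": 0.015},
])

```text
time: 31.87
tool_pos: [507.4, 140.5, 109.8]
tcp_rot: [-179.9, -0.0, 100.0]
ft_force: [0.4, -0.1, -0.2]
finger_gap: 28.5
grip_force: 59.4
```

Call:
carry_out([
  {"translation": [-0.0222,0.0129,0],"spin": 0,"jaw": 0.015},
  {"translation": [-0.0222,0.0129,0],"spin": 0,"jaw": 0.015},
  {"translation": [-0.0222,0.0129,0],"spin": 0,"jaw": 0.015},
  {"translation": [-0.0222,0.0129,0],"spin": 0,"jaw": 0.015},
  {"translation": [-0.0222,0.0129,0],"spin": 0,"jaw": 0.015},
  {"translation": [-0.0222,0.0129,0],"spin": 0,"jaw": 0.015},
  {"translation": [0,0,0.01],"spin": 0,"jaw": 0.015},
  {"translation": [0,0,0.01],"spin": 0,"jaw": 0.015},
])

```text
time: 32.53
tool_pos: [607.2, 22.8, 89.9]
tcp_rot: [180.0, 0.0, 99.9]
ft_force: [-0.4, 0.8, -0.9]
finger_gap: 28.0
grip_force: 59.4
```

Call:
carry_out([
  {"translation": [0,0,0.01],"spin": 0,"jaw": 0.015},
  {"translation": [0,0,0.01],"spin": 0,"jaw": 0.015},
  {"translation": [0,0,0.01],"spin": 0,"jaw": 0.015},
  {"translation": [0,0,0.01],"spin": 0,"jaw": 0.015},
  {"translation": [0,0,0],"spin": 0,"jaw": 0.015},
  {"translation": [0,0,0],"spin": 0,"jaw": 0.015},
  {"translation": [0,0,0],"spin": 0,"jaw": 0.015},
  {"translation": [0,0,0],"spin": 0,"jaw": 0.015},
])

```text
time: 33.2
tool_pos: [607.2, 24.0, 51.2]
tcp_rot: [179.9, 0.0, 100.0]
ft_force: [0.7, 0.1, -0.2]
finger_gap: 28.6
grip_force: 59.4
```

Call:
carry_out([
  {"translation": [0.001,0,0.01],"spin": 0,"jaw": 0.015},
  {"translation": [0,0,0.01],"spin": 0,"jaw": 0.015},
  {"translation": [0,0,0.01],"spin": 0,"jaw": 0.015},
  {"translation": [0,0,0.006],"spin": 0,"jaw": 0.015},
  {"translation": [0,0,0.004],"spin": 0,"jaw": 0.015},
  {"translation": [0,0,0.003],"spin": 0,"jaw": 0.015},
  {"translation": [0,0,0.001],"spin": 0,"jaw": 0.015},
  {"translation": [0,0,0],"spin": 0,"jaw": 0.015},
])

```text
time: 33.87
tool_pos: [606.2, 24.9, 6.9]
tcp_rot: [-180.0, -0.0, 100.0]
ft_force: [-3.4, 1.1, 5.3]
finger_gap: 28.2
grip_force: 60.1
```

Call:
carry_out([
  {"translation": [0,0,0],"spin": 0,"jaw": 0.06},
  {"translation": [0,0,0],"spin": 0,"jaw": 0.06},
  {"translation": [0,0,0],"spin": 0,"jaw": 0.06},
  {"translation": [0,0,0],"spin": 0,"jaw": 0.06},
  {"translation": [0,0,0],"spin": 0,"jaw": 0.06},
  {"translation": [0,0,-0.01],"spin": 0,"jaw": 0.06},
  {"translation": [0,0,-0.03],"spin": 0,"jaw": 0.06},
  {"translation": [0,0,-0.04],"spin": 0,"jaw": 0.06},
])

```text
time: 34.53
tool_pos: [603.0, 25.0, 83.6]
tcp_rot: [-179.6, -0.1, 100.0]
ft_force: [0.8, -0.5, 0.9]
finger_gap: 59.9
grip_force: 0.0
```

Call:
carry_out([
  {"translation": [-0.035,0,-0.02],"spin": 0,"jaw": 0.06},
  {"translation": [-0.035,0,-0.02],"spin": 0,"jaw": 0.06},
  {"translation": [-0.035,0,0],"spin": 0,"jaw": 0.06},
  {"translation": [-0.035,0,0],"spin": 0,"jaw": 0.06},
  {"translation": [-0.035,0,0],"spin": 0,"jaw": 0.06},
  {"translation": [-0.035,0,0],"spin": 0,"jaw": 0.06},
  {"translation": [-0.035,0,0],"spin": 0,"jaw": 0.06},
  {"translation": [-0.035,0,0],"spin": 0,"jaw": 0.06},
])

```text
time: 35.2
tool_pos: [655.1, -252.6, 127.3]
tcp_rot: [180.0, 0.0, 100.0]
ft_force: [0.4, 0.2, 0.4]
finger_gap: 59.6
grip_force: 0.0
```

```bash
python3 - <<'E'
from h import *
s=r.sense(); print(s["tool_pos"],s["time"])
pt=r.snapshot("top")
t=np.radians(10.2); R=np.array([[np.cos(t),np.sin(t)],[-np.sin(t),np.cos(t)]])
near=dict(stile_right=(618,-72),rail_wide=(502,6),rail_narrow=(607,25),rail_medium=(705,42))
for n,a in near.items():
    g=find(pt,n,a)
    if g:
        f=fit([(pt,g[0]["pixels"])],n,[*a,g[1][4]]); print(n,f,(R@(f[0][:2]-[581.8,119.5])).round(1))
cv2.imwrite("pics/t5.png",cv2.resize(pt["pixels"][80:280,90:410],None,fx=2.5,fy=2.5,interpolation=cv2.INTER_CUBIC))
E
```

```text
[ 655.07486911 -252.62820266  127.25560959] 35.2
stile_right (array([618.5, -72.5,  10.5]), np.float64(71.6), 1509) [   2.1 -195.5]
rail_wide (array([499.6,   4.5, -79.2]), np.float64(56.7), 1030) [-101.3  -98.6]
rail_narrow (array([605.2,  23.5, -78.1]), np.float64(53.1), 496) [  6.  -98.6]
rail_medium (array([704.9,  40.4, -79.9]), np.float64(44.7), 767) [107.1 -99.6]
```

View pics/t5.png

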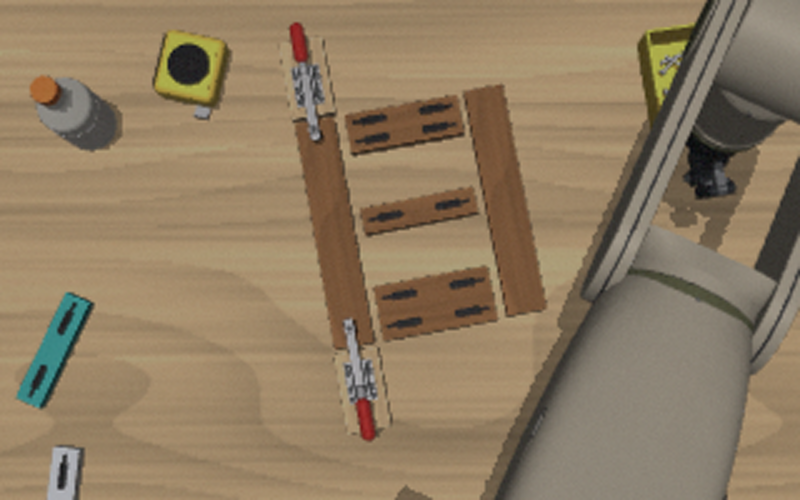

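The frame looks right: rails square and pockets up. The right-hand gaps look smaller than the left, so I'll measure them before handing in.

```bash
python3 - <<'E'
from h import *
p=r.snapshot("top")
t=np.radians(10.2);u=np.array([np.cos(t),np.sin(t)]);v=np.array([-u[1],u[0]])
for a in(-115,-85,2,9,95,115):
    for lo in(-42,-182):
        o=np.arange(lo,lo+28,2.)
        q=proj(p,np.array([[*([581.8,119.5]+a*u+b*v),20] for b in o])).astype(np.float32)
        g=cv2.remap(p["pixels"],q[:,:1],q[:,1:],cv2.INTER_LINEAR)[:,0,2]
        print(a,lo,g.tolist())
E
```

```text
-115 -42 [66, 80, 98, 113, 124, 140, 158, 159, 158, 145, 110, 113, 115, 117]
-115 -182 [126, 129, 130, 126, 123, 136, 161, 170, 167, 143, 127, 119, 116, 96]
-85 -42 [75, 95, 111, 120, 124, 137, 164, 169, 148, 116, 115, 117, 118, 119]
-85 -182 [119, 119, 121, 128, 133, 140, 161, 171, 170, 153, 135, 126, 124, 102]
2 -42 [112, 120, 123, 124, 128, 146, 154, 156, 155, 117, 91, 110, 112, 113]
2 -182 [115, 117, 121, 120, 107, 129, 149, 157, 159, 145, 127, 123, 123, 124]
9 -42 [103, 109, 115, 118, 117, 122, 144, 149, 134, 93, 104, 110, 111, 113]
9 -182 [117, 121, 126, 128, 117, 109, 149, 161, 154, 126, 123, 124, 125, 94]
95 -42 [88, 109, 119, 126, 155, 167, 170, 171, 170, 151, 94, 97, 106, 117]
95 -182 [111, 115, 117, 118, 120, 114, 130, 155, 138, 125, 120, 120, 100, 79]
115 -42 [103, 111, 116, 116, 115, 148, 165, 167, 165, 129, 90, 103, 110, 116]
115 -182 [117, 118, 122, 119, 108, 86, 131, 153, 156, 139, 126, 119, 113, 104]
```

```bash
python3 -c "
from bench import r
print(r.hand_in())"
```

```text
the job is handed in; nothing more can be done
None
```

The face frame is laid out flat, square and pocket holes up, with measured gaps of about 5–12 mm at every joint, and the job is handed in at about 35 s (the verdict was not shown).

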